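# Hang the spice rack on its screw and load it

## Robot

A 7-joint arm with a two-finger parallel gripper is mounted at the origin on a cart in front of the work surface, level with it; the furniture and walls round the work are solid. World frame = base frame: x ahead of the robot, y to its left, z up, the work surface at z = 0. Lengths are in mm, angles in degrees, forces in N, time in s.
With the tool pointing down it reaches from about 400 to 750 mm from the base axis. Payload 19.5 kg.
Tool frame: the origin (TCP) lies between the finger pads; the fingertips stand arm.nose_length ahead of it and the grasp point (between the pads) lies 3 mm ahead of it (arm.nose_length is the distance from the TCP to the fingertips, in mm); z points along the fingers, y is the line along which they close (so a half turn about z gives the same grasp; the last joint's range is limited). The gripper opens to 85 mm and grips with 20 to 120 N. Pads are 22 mm wide; open, the fingers measure 114 mm over their backs; the gripper's body (76 mm by 85 mm) begins 54 mm behind the grasp point. The pads swing forward as they close: fully open they stand 13 mm farther back than shut.
Start: joints at [-68.107, 40.479, -1.581, 85.061, 1.261, 54.483, -4.326], TCP at [236.441, 524.112, 253.268] pointing down, gripper open.
Joint ranges: [-155.06, 155.06], [-18.47, 123.98], [-90, 86.84], [0, 140.48], [-83.41, 263.41], [0, 116], [-161.91, 161.91]. Speed limits (degrees/s): [108.29, 108.29, 147.25, 147.25, 172.46, 172.46, 172.46].

## Interface

Orientations are given as a 3x3 rotation matrix whose columns are the frame's x, y, z axes.
In Python, from rig import arm gives the robot as it stands. Calls block until the motion is done:
- arm.move_to(position, orientation): joint-space move of the TCP to a pose.
- arm.servo_line(position, orientation=None, feed=150, f_stop=None): straight line of the TCP; orientation=None keeps the orientation; feed is the mean speed in mm/s. With f_stop (N) it stops when the force on the tool has changed by that much, and returns True; else False.
- arm.goto_joints(angles): joint-space move.
- arm.gripper_to(opening, force=None): finger opening in mm; force is the grip in N (None keeps the last); returns when the fingers have stopped.
- arm.wait(seconds).
- arm.inverse_kinematics(position, orientation): joint angles nearest the present ones, or None.
- arm.observe(): the state.
- arm.capture(name): name is "side" or "top" or "wrist"; returns the picture (384x512x3 uint8, blue, green, red); there is no depth.
- arm.calibration(name): a dict with "fx", "fy", "cx", "cy" (pixels), "R" (3x3) and "t" (3): a world point X has camera coordinates R X + t; the wrist camera has in their place "tool_from_camera" (4x4, takes a point from camera to tool coordinates, whose origin is the TCP and whose axes are the flange's). Camera axes: x right, y down, z forward; pixel columns grow to the right and rows downward; lengths in mm; the calibration is good to about 2 mm. A picture is of the moment at which its call begins: read the wrist's pose just before it. calibration takes no time and is no camera call.
A pose or a line that the arm cannot do raises arm.IKError and nothing moves.
- arm.finish_job(): hands the job in; it is judged then, once.
Trained networks look in the newest picture that a camera, given by its name, has taken for a name from the list of things; names that differ only in an ending like _2 or _b are one class to them, and where a whole thing is asked for, a point or a joint stands for the part that bears it (a point fixed in the world has none). Each returns a list of dicts, best first, with "p" (0 to 1); they miss things now and then, are a little off and sometimes report something else, mostly with a low value. They report only what shows in the picture. A call takes as long as a camera call. They do not tell look-alikes from the thing itself.
- arm.outline_of(camera, thing): "mask" (384x512 bool, what is visible of it) and "extent" ([left, top, right, bottom] in pixels, round what is visible of it).
The state is a dict: "time": time; "joint_pos": joint angles; "joint_vel": joint speeds; "tau": joint torques, N m; "tool_pos": TCP position; "tool_rot": TCP orientation; "contact_force": force on the tool from outside, world axes, zero at the start; "torque": the same for the moment, N m; "finger_gap": finger opening in mm; "grip_force": force on a finger pad.
Only numpy, scipy, OpenCV 4.12 (cv2) and the standard library are available. Lean on these libraries where they do the work, as an engineer would, in place of code of your own. Each camera call takes 0.05 s, during which the arm holds its last target. There are 200 camera calls.

## Task

Hang the blue spice rack on the wooden stand: pass the keyhole in its back plate over the screw head, draw the rack down until the screw sits at the top of the slot, and only then let go, leaving it hanging straight. Then stand the spice jar with the green label upright in the front bay of the hanging rack. Drop nothing, and leave the other jar and the salt shaker standing where they are.

Things in the scene. Friction and masses are not known exactly. Their poses are not given: they have to be found in the camera images.
- stand: Fixed upright stand of light wood. Origin on the worktop under the middle of the panel's front face; x points backwards through the panel, away from the side where the rack hangs; z up. Panel 170 mm wide (y), 14 mm thick (x 0 to 14), top edge at z 153 mm; the foot reaches 115 mm behind. Only the screw stands out in front. A wall shelf overhangs at 0.64 m height from x 0.64 on.
- screw (a point): Middle of the bare neck of the steel screw, 5 mm in front of the panel, 135 mm above the worktop; axes as the stand's. The neck, 8 mm thick and 10 mm long, lies along the stand's x; in front of it comes the round head, 20 mm across and 5 mm thick, its front 15 mm from the panel.
- rack: Loose blue metal spice rack, 0.3 to 0.5 kg, standing. Origin on the underside in the plane of the back face; z up, x backwards, y across (84 mm). Tray to x -118 mm, 30 mm high; a cross wall parts rear and front bay. Back plate x -6 to 0, 106 mm high; black tab above it (64 wide, x -14 to 0, z 106 to 152). Locked, its base is 55 mm above the worktop and the tab is clear above the panel.
- rack_grip (a point): Point to grip on the rack's black tab: middle of its 14 mm thickness, 135 mm above the rack's underside, 17 mm below the tab's top. Axes as the rack's: pinch along x, from above.
- keyhole (a point): Centre of the keyhole's round lower opening (28 mm across), in the middle of the back plate's thickness, 52 mm above the rack's underside; axes as the rack's. From it a slot 12 mm wide runs up.
- slot_end (a point): Where the neck's axis lies once the rack is pulled down: in the middle of the back plate's thickness, 28 mm above the keyhole's centre; axes as the rack's.
- bay (a point): Middle of the floor of the rack's front bay, on the floor's upper face; axes as the rack's. The bay is 68 mm (x) by 76 mm (y), its walls rise 24 mm above the floor.
- green_jar: Loose glass spice jar with a green and white label and a red lid, 45 mm in diameter, 106 mm high, about 0.15 kg, standing. Origin in the middle of its underside, z up. Grip it round the lid (85 to 106 mm above its underside, a little wider than the glass).
- orange_jar: Loose glass spice jar with a dark and orange label and a red lid, 45 mm in diameter, 106 mm high, origin in the middle of its underside, z up. A bystander, not to be moved.
- salt_shaker: Loose salt shaker with a grey top, 44 mm in diameter, 90 mm high, origin in the middle of its underside, z up. A bystander, not to be moved.
Things that resemble listed ones, but are neither listed nor needed, are in the scene too. There is more than one size of the rack; the one meant has the size given above.

How it is judged:
By the outcome, as a careful person would: the job done as asked, in the order asked, and still so for the second after the job is handed in, with the robot touching nothing.
It also fails if it takes over 70 s, if anything falls off the work surface, if the arm or the gripper's body presses on something with over 40 N, if the wrist force passes 120 N, or if a joint passes its speed limit or range.

## Working session

There is one attempt and no reset: what is moved stays moved. The work goes in short steps, each a Python script; the robot and the scene stay as the last script left them, time stands still between calls to the robot, and variables do not carry over. Pictures are saved under pics/ and viewed, at most 10 in all, crops included, and the job is handed in when it is done.

```bash
mkdir -p pics; ls
python3 - <<'E'
from rig import arm
import cv2,numpy as np
ims=[]
for c in("side","top"):
    im=arm.capture(c);cv2.imwrite(f"pics/{c}0.png",im)
    k=arm.calibration(c);print(c,k["fx"],k["cx"],k["cy"],(-k["R"].T@k["t"]).round(),k["R"].round(3).tolist())
    for t in("stand","rack","green_jar","orange_jar","salt_shaker"):
        for d in arm.outline_of(c,t):print(t,round(d["p"],2),d["extent"])
w=arm.calibration("wrist");print(w, arm.nose_length)
s=arm.observe();print(s["time"],s["tool_rot"])
E
```

```text
pics
side 456.78720511932175 261.1830227480522 188.57231582825182 [  361. -1323.  1095.] [[0.996, -0.087, 0.023], [-0.032, -0.579, -0.815], [0.084, 0.811, -0.579]]
stand 0.33 [231.5, 137.0, 262.6, 179.3]
rack 0.78 [252.9, 137.2, 271.4, 160.7]
rack 0.58 [231.2, 138.0, 259.5, 180.0]
rack 0.51 [226.2, 131.6, 245.3, 153.6]
orange_jar 0.59 [277.0, 232.5, 293.8, 264.1]
orange_jar 0.37 [231.4, 137.9, 260.0, 180.6]
top 437.5419983893774 254.9562423499394 197.08734736992093 [-169. -206. 1453.] [[0.411, -0.912, 0.014], [-0.802, -0.369, -0.47], [0.433, 0.182, -0.883]]
stand 0.82 [253.3, 173.6, 306.4, 204.0]
stand 0.4 [171.1, 156.6, 204.2, 208.6]
rack 0.91 [171.0, 155.8, 201.4, 210.2]
rack 0.84 [156.3, 147.2, 179.1, 169.9]
rack 0.75 [131.2, 168.4, 149.0, 186.4]
green_jar 0.58 [323.6, 237.5, 340.1, 258.8]
orange_jar 0.49 [329.7, 203.3, 344.7, 227.5]
orange_jar 0.43 [254.5, 170.9, 304.2, 208.1]
salt_shaker 0.68 [172.9, 158.3, 203.2, 209.4]
salt_shaker 0.6 [356.6, 233.5, 370.8, 248.1]
{'fx': 286.3135224574916, 'fy': 286.3135224574916, 'cx': 257.87773194196495, 'cy': 186.9858117148586, 'tool_from_camera': array([[ 1.02032393e-03, -9.65529586e-01, -2.60291333e-01,
         6.70515932e+01],
       [ 9.99999395e-01,  1.09211974e-03, -1.31201471e-04,
        -3.13879511e-01],
       [ 4.10948204e-04, -2.60291041e-01,  9.65530116e-01,
        -1.21414948e+02],
       [ 0.00000000e+00,  0.00000000e+00,  0.00000000e+00,
         1.00000000e+00]])} 22.0
0.6 [[-9.11522910e-01  4.11249292e-01 -6.00622828e-05]
 [ 4.11249296e-01  9.11522903e-01 -1.20185436e-04]
 [ 5.32197074e-06 -1.34252350e-04 -9.99999991e-01]]
```

View pics/side0.png

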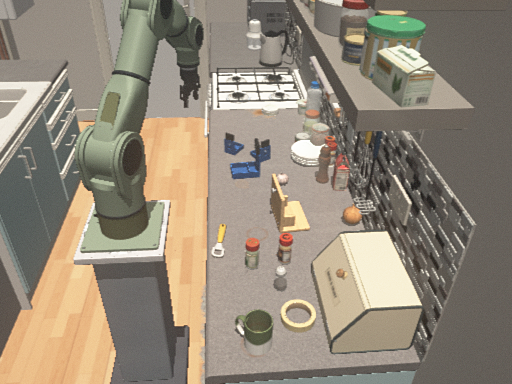

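View pics/top0.png

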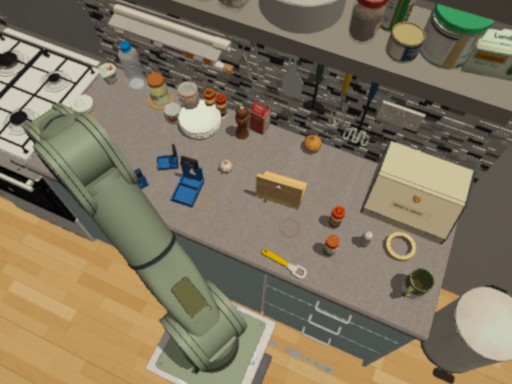

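```bash
cat > h.py <<'E'
from rig import arm
import cv2,numpy as np
def ray(cam,uv,pose=None):
    k=arm.calibration(cam)
    d=np.array([(uv[0]-k["cx"])/k["fx"],(uv[1]-k["cy"])/k["fy"],1.])
    if cam=="wrist":
        T=k["tool_from_camera"];p,R=pose
        return p+R@T[:3,3],R@T[:3,:3]@d
    return -k["R"].T@k["t"],k["R"].T@d
def atz(cam,uv,z,pose=None):
    o,d=ray(cam,uv,pose);return o+d*(z-o[2])/d[2]
def proj(cam,X,pose=None):
    k=arm.calibration(cam)
    if cam=="wrist":
        T=k["tool_from_camera"];p,R=pose
        c=T[:3,:3].T@(R.T@(np.asarray(X)-p)-T[:3,3])
    else:c=k["R"]@X+np.asarray(k["t"])
    return np.array([k["cx"]+k["fx"]*c[0]/c[2],k["cy"]+k["fy"]*c[1]/c[2]])
def pose():
    s=arm.observe();return np.array(s["tool_pos"]),np.array(s["tool_rot"])
def down(a):  # closing axis (tool y) at world angle a deg
    a=np.radians(a);y=np.array([np.cos(a),np.sin(a),0]);z=np.array([0,0,-1.]);return np.column_stack([np.cross(y,z),y,z])
E
python3 - <<'E'
from h import *
for n,uv,z in[("rack big tab",(190,162),140),("rack front",(183,200),15),("rack2",(167,162),20),("rack3",(140,180),20),("stand L",(257,175),153),("stand R",(304,190),153),("green lid",(332,241),106),("orange lid",(338,211),106),("salt",(367,237),90)]:
    print(n,atz("top",uv,z).round())
for n,uv,z in[("green lid?",(252,245),106),("orange lid?",(286,240),106),("salt",(281,271),90),("stand top near",(285,222),153),("stand top far",(274,177),153),("rack",(245,172),15)]:
    print(n,atz("side",uv,z).round())
for c,b,f in(("top",(120,130,400,270),2.85),("side",(200,120,320,300),3.3)):
    im=cv2.imread(f"pics/{c}0.png")[b[1]:b[3],b[0]:b[2]];cv2.imwrite(f"pics/{c}1.png",cv2.resize(im,None,fx=f,fy=f,interpolation=2))
E
```

```text
rack big tab [508. 331. 140.]
rack front [415. 327.  15.]
rack2 [533. 461.  20.]
rack3 [420. 513.  20.]
stand L [551.  91. 153.]
stand R [564. -79. 153.]
green lid [ 449. -229.  106.]
orange lid [ 562. -210.  106.]
salt [ 519. -332.   90.]
green lid? [ 449. -246.  106.]
orange lid? [ 560. -229.  106.]
salt [ 530. -349.   90.]
stand top near [ 559. -194.  153.]
stand top far [552.  67. 153.]
rack [460. 315.  15.]
```

View pics/top1.png

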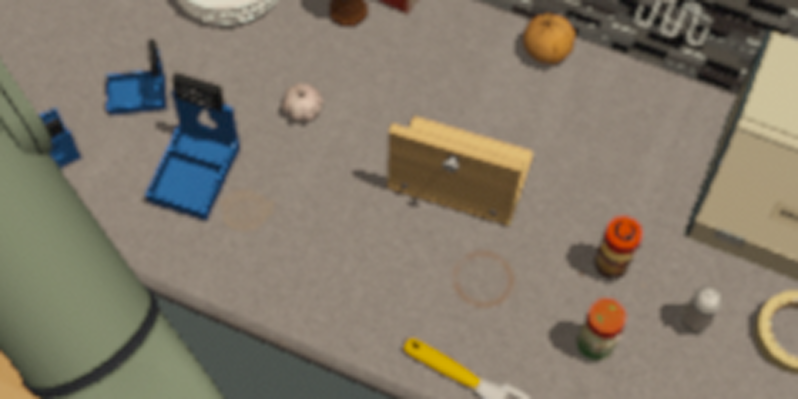

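Run:
```python
from h import *
for n,p in(("rack",[420,325,300]),("stand",[420,5,300]),("jars",[420,-250,290])):
    try: arm.move_to(p,down(90))
    except arm.IKError as e: print(n,e);continue
    P=pose();im=arm.capture("wrist");cv2.imwrite(f"pics/w_{n}.png",im);np.savez(f"pics/w_{n}.npz",p=P[0],R=P[1])
    print(n,P[0].round(1),arm.observe()["time"],np.round(arm.observe()["joint_pos"]))
    for t in{"rack":["rack"],"stand":["stand"],"jars":["green_jar","orange_jar","salt_shaker"]}[n]:
        for d in arm.outline_of("wrist",t):print(t,round(d["p"],2),d["extent"])
a,b=cv2.imread("pics/w_rack.png"),cv2.imread("pics/w_stand.png")
cv2.imwrite("pics/c1.png",cv2.resize(np.hstack([a[:,100:450],b[:,100:450]]),None,fx=1.14,fy=1.14,interpolation=2))
```

```text
rack [419.3 326.  299.8] 1.7167 [-35.  34. -11.  90.   7.  57.  42.]
rack 0.73 [314.1, 204.2, 379.2, 284.1]
rack 0.67 [226.5, 138.8, 305.6, 272.7]
rack 0.67 [361.7, 125.8, 434.8, 190.6]
stand [420.4   6.1 300. ] 3.0333 [  3.  24. -13. 110.   7.  47.  77.]
stand 0.76 [187.8, 234.7, 339.8, 314.4]
stand 0.59 [442.8, 139.7, 510.5, 252.2]
jars [ 420.7 -248.5  290.1] 4.1333 [ 34.  31. -12.  99.   8.  51. 109.]
green_jar 0.97 [252.7, 162.0, 295.6, 217.7]
orange_jar 0.87 [267.7, 236.1, 306.4, 300.2]
salt_shaker 0.65 [177.9, 218.8, 218.5, 264.2]
```

View pics/c1.png

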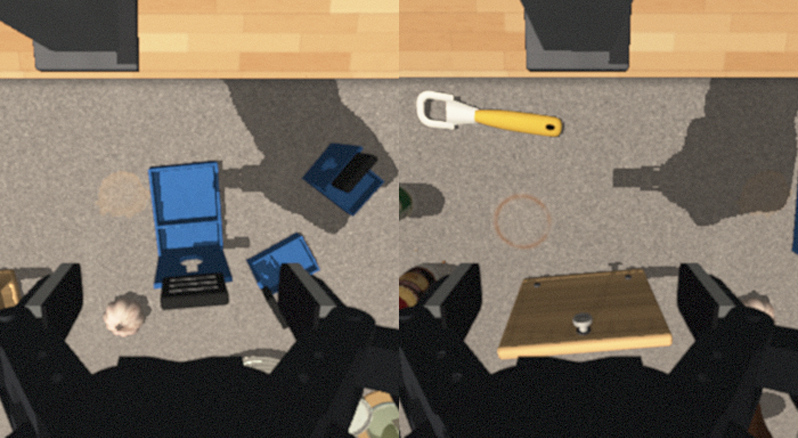

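View pics/w_jars.png

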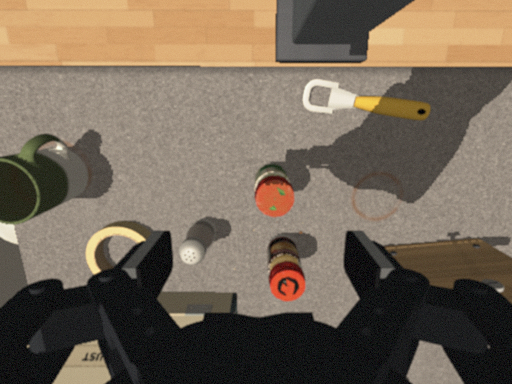

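Run:
```python
import cv2,numpy as np
a,b=cv2.imread("pics/w_rack.png"),cv2.imread("pics/w_stand.png")
def cr(im,u,v,w,h,f):
    o=cv2.resize(im[v:v+h,u:u+w],None,fx=f,fy=f,interpolation=cv2.INTER_CUBIC)
    for i in range(0,w,10):cv2.putText(o,str(u+i),(i*f,8),0,.28,(255,255,255),1);cv2.line(o,(i*f,9),(i*f,13),(255,255,255),1)
    for i in range(0,h,10):cv2.putText(o,str(v+i),(0,i*f+4),0,.28,(0,255,255),1)
    return o
A=cr(a,222,136,92,140,4)
B=cr(b,183,232,84,75,5);C=cr(b,262,232,84,75,5)
o=np.zeros((600,800,3),np.uint8);o[:560,:368]=A;o[:300,370:790]=B[:300];o[300:600,370:790]=C[:300]
B=0
cv2.imwrite("pics/c2.png",o)
```

```text
(no output)
```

View pics/c2.png

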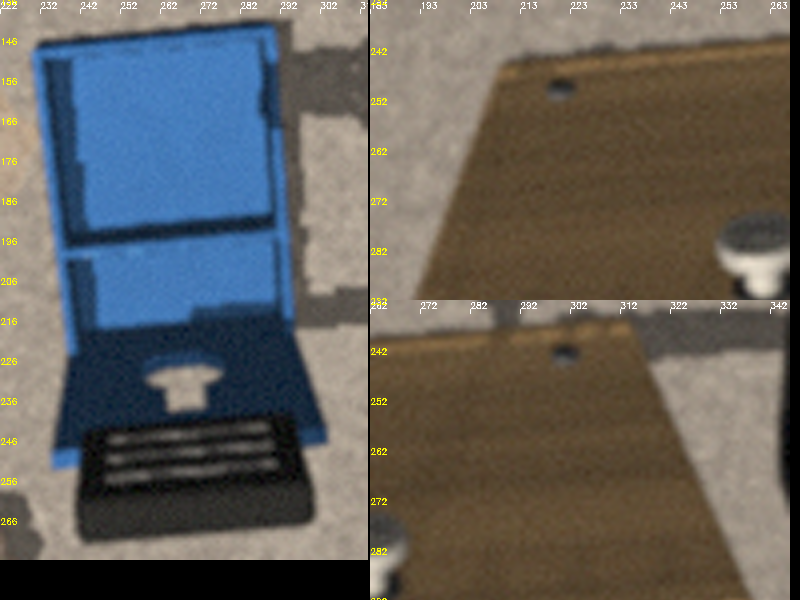

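```bash
cat > fit.py <<'E'
from h import *
from scipy.optimize import least_squares
def fit(name,pts,x0,P=None):
    if P is None:
        f=np.load(f"pics/w_{name}.npz");P=(f["p"],f["R"])
    def w(q,m):
        c,s=np.cos(q[2]),np.sin(q[2]);return np.array([q[0]+c*m[0]-s*m[1],q[1]+s*m[0]+c*m[1],m[2]])
    r=least_squares(lambda q:np.concatenate([proj("wrist",w(q,m),P)-uv for m,uv in pts]),x0,x_scale=[1,1,.01],loss="soft_l1")
    print(name,r.x[:2].round(1),np.degrees(r.x[2]).round(2));print(r.fun.reshape(-1,2).round(1).tolist());return r.x
E
python3 - <<'E'
from fit import *
R=[((-118,-42,30),(231.25,147.75)),((-118,42,30),(290.75,142.75)),((-6,-42,106),(235.25,248.5)),((0,-42,106),(235.75,253)),((-6,42,106),(303.25,243.5)),((0,42,106),(303.25,246.5)),
((-14,-32,152),(241.5,260.25)),((-14,32,152),(300.25,256)),((0,-32,152),(242.75,271.5)),((0,32,152),(299.75,266.5))]
fit("rack",R,[510,330,0])
S=[((0,-85,153),(187.7,306)),((0,85,153),(338.6,295.6)),((0,-85,0),(209,245)),((0,85,0),(314.4,236.4)),((-15,0,135),(261.7,279))]
fit("stand",S,[555,0,0])
f=np.load("pics/w_jars.npz");P=(f["p"],f["R"])
for n,uv,z in(("green",(275,196.5),106),("orange",(287.5,283),106),("salt",(191,252),90)):print(n,atz("wrist",uv,z,P).round(1))
# IK checks
for a in(0,180):
  for p in([500,325,240],[545,5,260]):
    q=arm.inverse_kinematics(p,down(a+4));print(a,p,None if q is None else np.round(q))
E
```

```text
rack [515.8 340.7] 5.12
[[-1.2, -0.1], [0.8, -0.5], [-0.6, -0.5], [-0.6, -0.5], [0.8, -1.1], [1.0, 0.4], [-1.6, 0.5], [0.8, -0.1], [-1.5, 1.1], [1.9, 1.3]]
stand [554.3  12.4] 4.74
[[-2.1, 0.6], [2.8, 0.1], [-0.3, -1.5], [0.0, -0.7], [0.1, 0.6]]
green [ 446.9 -229.   106. ]
orange [ 556.7 -211.7  106. ]
salt [ 523.9 -330.7   90. ]
0 [500, 325, 240] [-44.  44.  17.  82. -15.  56. -19.]
0 [545, 5, 260] [-12.  38.  15.  91. -12.  52.  12.]
180 [500, 325, 240] [-20.  46. -34.  81.  27.  61. 125.]
180 [545, 5, 260] [ 15.  41. -37.  90.  27.  58. 154.]
```

Run:
```python
from h import *
o=[]
for n,p in(("stand2",[535,10,265]),("rack2",[508.8,340,255])):
    arm.move_to(p,down(5))
    P=pose();im=arm.capture("wrist");np.savez(f"pics/w_{n}.npz",p=P[0],R=P[1]);cv2.imwrite(f"pics/w_{n}.png",im)
    print(n,P[0].round(1),np.round(arm.observe()["joint_pos"]),arm.observe()["time"])
    o.append(im)
im=np.hstack([x[60:384,60:460] for x in o]) # 800x324
cv2.imwrite("pics/c3.png",im)
cv2.imwrite("pics/c3.png",cv2.resize(im,(800,324)))
```

```text
stand2 [534.9   9.4 265.1] [-12.  37.  15.  93. -11.  52.  12.] 5.8917
rack2 [509.6 338.4 255.2] [-45.  45.  18.  77. -14.  60. -20.] 7.1917
```

View pics/c3.png

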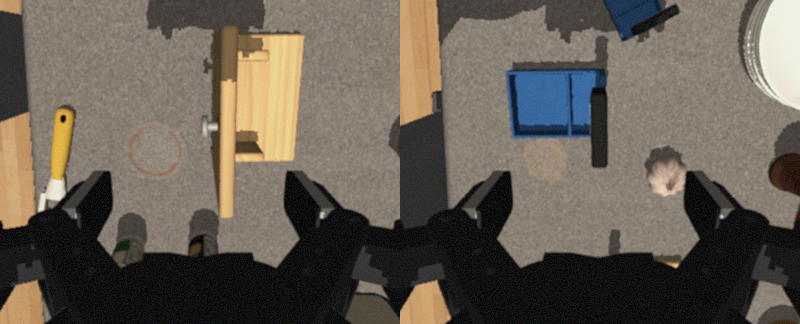

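Run:
```python
import cv2,numpy as np
s=cv2.imread("pics/w_stand2.png");r=cv2.imread("pics/w_rack2.png")
def z(im,u,v,w,h,f):
    o=cv2.resize(im[v:v+h,u:u+w],None,fx=f,fy=f,interpolation=cv2.INTER_CUBIC)
    for i in range(0,w,10):cv2.putText(o,str(u+i),(i*f,8),0,.3,(255,255,255),1);cv2.line(o,(i*f,9),(i*f,14),(255,255,255),1)
    for i in range(0,h,10):cv2.putText(o,str(v+i),(0,i*f+4),0,.3,(0,255,255),1)
    return o
o=np.zeros((600,800,3),np.uint8)
def put(a,x,y):
    h,w=a.shape[:2];h=min(h,600-y);w=min(w,800-x);o[y:y+h,x:x+w]=a[:h,:w]
put(z(s,255,80,60,50,6),0,0);put(z(s,255,165,60,50,6),0,300-0)
put(z(s,270,245,50,40,4),370,440)
put(z(r,160,120,54,90,8)[:1],0,0) if 0 else None
put(z(r,160,120,60,110,4)[:430],370,0)
put(z(r,235,130,40,105,5),610,0)
cv2.imwrite("pics/c4.png",o)
```

```text
(no output)
```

View pics/c4.png

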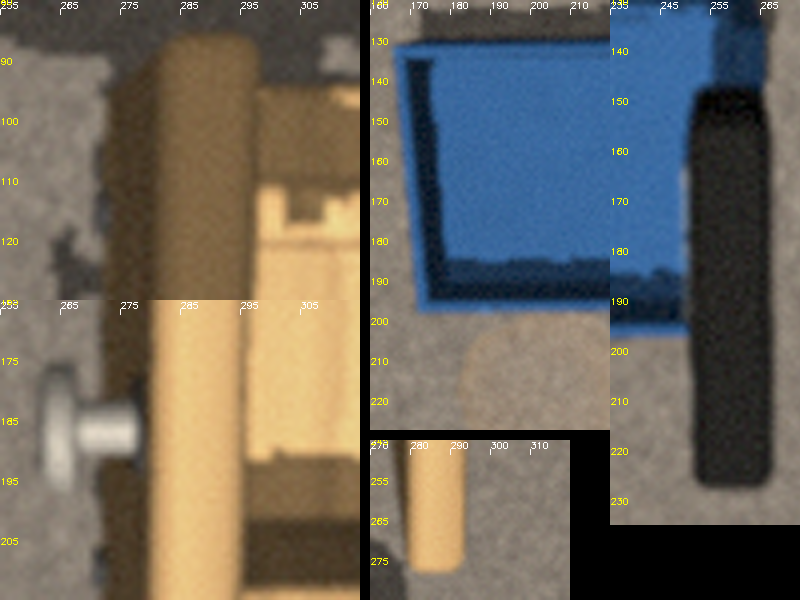

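Run:
```python
from fit import *
R2=[((-118,42,30),(167,131.25)),((-118,-42,30),(172.5,197.75)),((-14,32,152),(251,155)),((-14,-32,152),(252.2,227.4)),((0,32,152),(266.6,155)),((0,-32,152),(267.2,227.4))]
S2=[((0,85,153),(281.7,86)),((14,85,153),(298,86)),((0,-85,153),(280,277.8)),((14,-85,153),(293.3,277.8)),((-12.5,0,138),(265,186))]
fit("rack2",R2,[510,330,0]);fit("stand2",S2,[555,0,0])
```

```text
rack2 [517.  339.5] 5.43
[[-1.2, -0.3], [-0.6, 0.5], [-0.4, -1.0], [-0.4, 1.8], [1.8, -1.2], [1.1, 1.7]]
stand2 [552.4  10.5] 5.73
[[-0.8, -1.1], [1.1, -1.3], [-0.9, 1.5], [1.0, 1.4], [-0.2, 0.6]]
```

```bash
cat >> h.py <<'E'
def say(n):
    s=arm.observe();print(n,round(s["time"],1),np.round(s["tool_pos"],1),"F",np.round(s["contact_force"],1),"T",np.round(s["torque"],2),"gap",round(s["finger_gap"],1),"grip",round(s["grip_force"],1))
E
python3 - <<'E'
from h import *
O=down(5.2)
arm.servo_line([509.4,339.5,200],O);say("above")
arm.servo_line([509.4,339.5,138],O,feed=80,f_stop=8);say("at")
arm.gripper_to(0,90);say("grip")
p=pose()[0]
arm.servo_line([p[0],p[1],p[2]+30],feed=60);say("lift30")
P=pose();im=arm.capture("wrist");cv2.imwrite("pics/w_lift.png",im);np.savez("pics/w_lift.npz",p=P[0],R=P[1])
a=arm.capture("side")
cv2.imwrite("pics/c5.png",np.hstack([im[60:384,60:460],cv2.resize(a[110:210,200:323],(400,324),interpolation=2)]))
E
```

```text
above 7.7 [509.9 339.1 200.7] F [ 0.3  1.1 -0.3] T [-0.04  0.08 -0.02] gap 85.6 grip 0.0
at 8.6 [509.6 339.6 138.5] F [-0.8 -0.6 -0.2] T [ 0.    0.04 -0.01] gap 85.4 grip 0.0
grip 9.3 [509.4 339.4 138. ] F [-0.7 -1.2  0.9] T [-0.09  0.01  0.01] gap 13.2 grip 87.7
lift30 9.9 [509.3 339.4 168. ] F [ 0.7  0.8 -5.4] T [ 0.04 -0.08  0.07] gap 12.7 grip 87.5
```

View pics/c5.png

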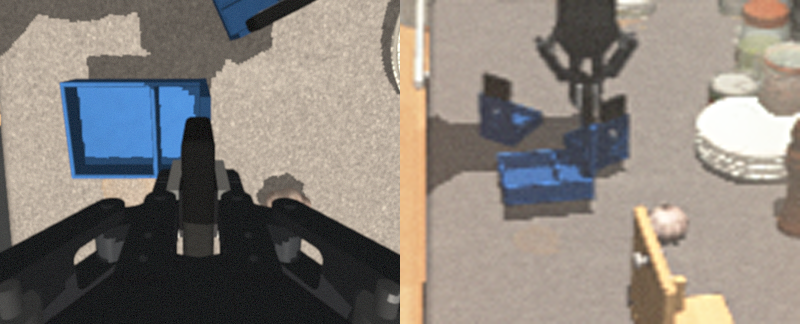

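Run:
```python
from h import *
from scipy.optimize import least_squares
from scipy.spatial.transform import Rotation as Ro
f=np.load("pics/w_lift.npz");P=(f["p"],f["R"])
im=cv2.imread("pics/w_lift.png");hsv=cv2.cvtColor(im,cv2.COLOR_BGR2HSV)
m=((hsv[...,0]>98)&(hsv[...,0]<125)&(hsv[...,1]>120)).astype(np.uint8)
n,l,st,_=cv2.connectedComponentsWithStats(m);i=l[190,170];print(st[i])
c=max(cv2.findContours((l==i).astype(np.uint8),0,2)[0],key=cv2.contourArea)
print(cv2.approxPolyDP(c,4,True)[:,0].tolist())
def w(q,m):  # y offset, pitch about grip (rack y), roll
    g=np.array([-7,0,135.]);return P[0]+[0,0,-3]+Ro.from_euler("zyx",[5.2+q[3],q[1],q[2]],degrees=True).apply(np.array(m)-g+[0,q[0],0])
for uv,mm in(((120,140),(-118,42,30)),((133,238),(-118,-42,30))):print(uv,proj("wrist",w([0,0,0,0],mm),P).round(1),[ (proj("wrist",w(d,mm),P)-proj("wrist",w([0,0,0,0],mm),P)).round(1).tolist() for d in([1,0,0,0],[0,1,0,0],[0,0,1,0],[0,0,0,1])])
```

```text
[  120   139   150    99 12116]
[[265, 140], [120, 143], [132, 236], [217, 237], [239, 218], [246, 180], [269, 178]]
(120, 140) [120.1 140.9] [[-0.2, -1.3], [-3.5, 0.1], [-0.4, -2.2], [-0.6, 2.5]]
(133, 238) [132.1 237.9] [[-0.1, -1.1], [-3.0, 0.8], [0.4, -2.4], [1.1, 2.0]]
```

```bash
cat >> h.py <<'E'
YAW=5.2;EX=np.array([np.cos(np.radians(YAW)),np.sin(np.radians(YAW)),0]);EY=np.array([-EX[1],EX[0],0]);S0=np.array([553.3,11.5,0])
def st(x,y,z):return S0+EX*x+EY*y+[0,0,z]
E
python3 - <<'E'
from h import *
O=down(YAW)
p=pose()[0]
arm.servo_line([p[0],p[1],255],O,feed=120)
arm.servo_line(st(-55,0,255),O,feed=130)
arm.servo_line(st(-52,0,221),O,feed=80);arm.wait(.3);say("pre");print((pose()[0]-st(-52,0,221)).round(2))
hit=arm.servo_line(st(-2,0,221),O,feed=25,f_stop=6);say(hit)
print("stand x of back face",((pose()[0]-S0)@EX+7).round(2),"y",((pose()[0]-S0)@EY).round(2))
E
```

```text
pre 14.5 [501.6   6.8 221.3] F [ 0.3  0.3 -4.8] T [-0.01 -0.12 -0.06] gap 13.1 grip 87.6
[0.07 0.01 0.27]
True 16.1 [546.2  10.9 220.3] F [ 0.3 -1.1 -5.7] T [ 0.02 -0.08 -0.02] gap 12.8 grip 88.0
stand x of back face -0.08 y 0.05
```

Run:
```python
from h import *
O=down(YAW)
b=(pose()[0]-S0)@EX
arm.servo_line(st(b-1.5,0,221),O,feed=15);arm.wait(.2);say("backed")
hit=arm.servo_line(st(b-1.5,0,188),O,feed=20,f_stop=9);say(hit)
print("x",((pose()[0]-S0)@EX+7).round(2),"y",((pose()[0]-S0)@EY).round(2))
```

```text
backed 16.6 [544.8  10.8 221. ] F [-0.3 -1.2 -6. ] T [-0.02 -0.1   0.04] gap 12.7 grip 88.0
True 17.9 [544.8  10.7 192.5] F [-1.6 -0.7  8.3] T [ 0.05  0.22 -0.03] gap 13.3 grip 90.1
x -1.52 y -0.0
```

Run:
```python
from h import *
O=down(YAW)
arm.gripper_to(45);arm.wait(.3);say("open")
p=pose()[0]
arm.servo_line([p[0],p[1],265],O,feed=100);say("up")
arm.gripper_to(85)
P=pose();im=arm.capture("wrist");np.savez("pics/w_hang.npz",p=P[0],R=P[1]);cv2.imwrite("pics/w_hang.png",im)
a=arm.capture("side");t=arm.capture("top")
o=np.zeros((600,800,3),np.uint8);o[:324,:400]=im[60:384,60:460]
o[:324,400:]=cv2.resize(a[150:250,220:343],(400,324),interpolation=2)
o[324:,:400]=cv2.resize(t[130:230,220:365],(400,276),interpolation=2)
g=im[90:240,140:340];o[324:,400:]=cv2.resize(g,(400,276),interpolation=2)
cv2.imwrite("pics/c6.png",o)
```

```text
open 18.6 [544.4  10.8 191.8] F [0.3 0.6 0.4] T [ 0.01 -0.01  0.04] gap 44.7 grip 0.0
up 19.5 [544.2  10.8 264.5] F [ 0.2 -1.  -0.6] T [ 0.    0.01 -0.01] gap 44.9 grip 0.0
```

View pics/c6.png

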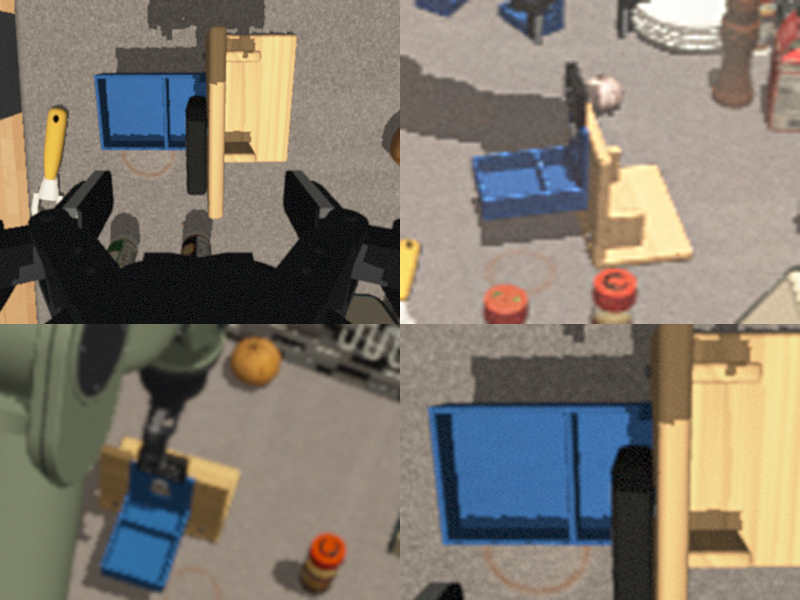

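Run:
```python
from h import *
f=np.load("pics/w_hang.npz");P=(f["p"],f["R"])
for uv,y in(((155.5,135),42),((162,210),-42)):
    for dz in(0,-6):print(uv,proj("wrist",st(-119.5,y,84.5+dz),P).round(1))
for uv,y in(((227,137),38),((228,209),-38)):print("cross",uv,[(x,proj("wrist",st(x,y,83),P).round(1).tolist()) for x in(-50,-46)])
for a in(90,-90):
    q=arm.inverse_kinematics([447.5,-229.5,240],down(a+5));print(a,None if q is None else np.round(q))
    q=arm.inverse_kinematics(st(-82,0,260),down(a+5));print(a,None if q is None else np.round(q))
```

```text
(155.5, 135) [153.  133.6]
(155.5, 135) [155.  133.2]
(162, 210) [160.1 209.9]
(162, 210) [161.8 208.1]
cross (227, 137) [(-50, [220.1, 137.5]), (-46, [223.9, 137.5])]
cross (228, 209) [(-50, [222.3, 206.2]), (-46, [225.9, 206.2])]
90 [ 32.  36. -15. 101.  12.  45. 106.]
90 [  3.  32. -13. 105.   9.  44.  81.]
-90 [  4.  40.  36. 102. -30.  48. -30.]
-90 [-27.  37.  42. 106. -32.  49. -55.]
```

Run:
```python
from h import *
O=down(95.2)
p=pose()[0];arm.servo_line([p[0],p[1],310],feed=120)
arm.move_to([447.5,-229.5,230],O);say("hover")
arm.servo_line([447.5,-229.5,98],O,feed=80,f_stop=6);say("at")
arm.gripper_to(0,40);arm.wait(.2);say("grip")
p=pose()[0]
arm.servo_line([p[0],p[1],245],feed=100);say("lift")
q=st(-81.5,-1,245)
arm.servo_line(q,O,feed=110);arm.wait(.3);say("over");print((pose()[0]-q).round(2))
q[2]=175;arm.servo_line(q,O,feed=60)
q[2]=150;print(arm.servo_line(q,O,feed=18,f_stop=3.5));say("down")
```

```text
hover 22.2 [ 447.7 -229.1  229.9] F [-0.2 -0.3 -0. ] T [-0.05 -0.01 -0.01] gap 85.1 grip 0.0
at 24.0 [ 447.6 -229.6   98.3] F [ 0.6 -0.6  0.2] T [-0.03 -0.03 -0.03] gap 84.9 grip 0.0
grip 24.6 [ 447.7 -229.6   98.3] F [ 0.2 -1.1  6.6] T [0.16 0.1  0.03] gap 43.1 grip 39.9
lift 26.2 [ 447.5 -229.5  244.6] F [ 0.2  0.1 -0.6] T [ 0.01 -0.01 -0.02] gap 43.8 grip 40.7
over 28.8 [472.2   3.1 245. ] F [ 0.6  0.9 -1. ] T [-0.02 -0.    0.01] gap 43.3 grip 40.7
[ 0.01 -0.06 -0.02]
True
down 31.1 [472.    3.1 156.5] F [-0.6  0.2 -0.9] T [ 0.   -0.01 -0.02] gap 43.3 grip 40.9
```

Run:
```python
from h import *
for c in("side","top","wrist"):
    arm.capture(c)
    for d in arm.outline_of(c,"green_jar"):print(c,round(d["p"],2),d["extent"])
for n,X in(("old",np.array([447.5,-229.5,53])),("bay",st(-81.5,-1,112))):print(n,proj("side",X).round(),proj("top",X).round(),proj("wrist",X,pose()).round())
a=arm.capture("side");b=cv2.imread("pics/side0.png")
for n,X in(("old lid",np.array([447.5,-229.5,106])),("bay lid mid",st(-81.5,-1,150)),("bay label",st(-81.5,-1,105))):
    u,v=proj("side",X).round().astype(int);print(n,(u,v),"now",a[v-1:v+2,u-1:u+2].mean((0,1)).round(),"was",b[v-1:v+2,u-1:u+2].mean((0,1)).round())
# red pixels (lids) in side view now
h=cv2.cvtColor(a,cv2.COLOR_BGR2HSV);m=(((h[...,0]<8)|(h[...,0]>174))&(h[...,1]>150)&(h[...,2]>70)).astype(np.uint8)
n,l,s,c=cv2.connectedComponentsWithStats(m)
print([(s[i].tolist()) for i in range(1,n) if s[i][4]>12])
```

```text
side 0.52 [249.7, 187.8, 259.5, 212.8]
side 0.37 [241.5, 169.4, 281.9, 216.3]
top 0.63 [269.3, 204.2, 279.1, 218.5]
wrist 0.97 [209.0, 173.8, 305.1, 312.2]
old [251. 254.] [329. 247.] [-37. 138.]
bay [254. 197.] [271. 208.] [257. 222.]
old lid (np.int64(251), np.int64(242)) now [156. 167. 180.] was [ 84. 119. 216.]
bay lid mid (np.int64(254), np.int64(188)) now [54. 56. 62.] was [154. 164. 177.]
bay label (np.int64(254), np.int64(198)) now [ 97. 119. 126.] was [153. 162. 176.]
[[352, 3, 15, 6, 23], [332, 142, 5, 5, 13], [280, 233, 12, 13, 98]]
```

Run:
```python
from h import *
O=down(95.2);q=st(-81.5,-1,152.5)
print(arm.servo_line(q,O,feed=10,f_stop=4));say("down2");arm.wait(.2);say("settled")
```

```text
True
down2 31.7 [472.    3.1 156.1] F [-2.3  0.5  8.6] T [ 0.02  0.26 -0.01] gap 43.4 grip 41.8
settled 31.9 [472.    3.1 156.1] F [-1.1  0.   7.8] T [ 0.03  0.22 -0.01] gap 43.6 grip 41.7
```

Contact is confirmed, with the jar standing on the bay floor. Next I release it slowly, retreat and verify.

Run:
```python
from h import *
arm.gripper_to(58);arm.wait(.3);say("open")
arm.gripper_to(80)
p=pose()[0];arm.servo_line([p[0],p[1],300],feed=80);say("up")
arm.servo_line([p[0]-60,p[1],300],feed=150)
arm.wait(.5)
P=pose();im=arm.capture("wrist");cv2.imwrite("pics/w_end.png",im)
for t in("green_jar","rack","orange_jar"):
    for d in arm.outline_of("wrist",t):print(t,round(d["p"],2),np.round(d["extent"]))
for z in(58,164):print("expected jar",z,[proj("wrist",st(-81.5+22.5*np.cos(k),-1+22.5*np.sin(k),z),P).round().tolist() for k in(0,1.57,3.14,4.71)])
print("tray",[proj("wrist",st(x,y,82),P).round().tolist() for x in(-119,-44) for y in(-43,41)])
h=cv2.cvtColor(im,cv2.COLOR_BGR2HSV);m=(((h[...,0]<10)|(h[...,0]>172))&(h[...,1]>140)&(h[...,2]>70)).astype(np.uint8)
print("red",[x.tolist() for x in cv2.connectedComponentsWithStats(m)[2][1:] if x[4]>60])
m=((h[...,0]>98)&(h[...,0]<125)&(h[...,1]>120)).astype(np.uint8)
print("blue",[x.tolist() for x in cv2.connectedComponentsWithStats(m)[2][1:] if x[4]>200])
a=arm.capture("side")
for t in("orange_jar","salt_shaker","green_jar"):
    for d in arm.outline_of("side",t):print("side",t,round(d["p"],2),np.round(d["extent"]))
```

```text
open 32.5 [471.9   3.1 155.8] F [0.1 0.6 0.2] T [ 0.02  0.01 -0.05] gap 58.0 grip 0.0
up 34.8 [471.8   3.1 299.7] F [-0.7 -0.8 -0.4] T [ 0.01 -0.02  0.  ] gap 79.6 grip 0.0
green_jar 0.88 [230. 194. 274. 259.]
rack 0.85 [212. 180. 294. 318.]
orange_jar 0.64 [ 58. 226. 130. 284.]
expected jar 58 [[254.0, 224.0], [270.0, 208.0], [253.0, 192.0], [237.0, 208.0]]
expected jar 164 [[252.0, 264.0], [275.0, 244.0], [252.0, 223.0], [229.0, 244.0]]
tray [[219.0, 186.0], [287.0, 186.0], [221.0, 242.0], [286.0, 242.0]]
red [[230, 213, 45, 48, 1491], [57, 250, 44, 36, 983]]
blue [[215, 181, 78, 126, 4835]]
side salt_shaker 0.82 [276. 267. 288. 294.]
side green_jar 0.61 [250. 185. 261. 212.]
```

Run:
```python
from rig import arm
print(arm.finish_job())
```

```text
the job is handed in; nothing more can be done
None
```

The blue rack is hanging straight on the screw, the green-label jar is standing upright in its front bay, and the job is handed in at about 36 s. The orange jar and salt shaker were not touched.

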